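Turn the blue mixing bowl mouth-up on the mixing board

TASK

Two small mixing bowls were left upside down to drain. Pick up the blue one, turn it over and stand it mouth-up on the white mixing board, foot fully on the board, setting it down rather than dropping it; leave the orange bowl as it is.

Things in the scene. Friction and masses are not known exactly. Their poses are not given: they have to be found in the camera images.
- blue_bowl_center (a point): Centre (half-way up) of the blue bowl, 45 mm high, 0.13 kg, upside down at first. Diameter 66 mm at the rim, 63 half-way, 60 at 14 mm above the foot, rounding in to a 32 mm flat foot. z points from foot to mouth: down at first, up when done. The foot is weighted: let go on its side with the mouth level, it rocks onto its foot, its centre moving 30 to 45 mm towards the foot's side.
- orange_bowl_center (a point): the same point of an orange bowl of the same shape and size, also upside down on the bench; to be left alone. The two bowls may stand in each other's place.
- board_top (a point): the centre of the upper face of the fixed white mixing board, 120 mm along its x axis, 225 mm along its y axis, 18 mm thick, lying flat on the bench with its upper face 18 mm above the bench; its z axis points up

How it is judged:
By the outcome, as a careful person would: the job done as asked, in the order asked, and still so for the second after the job is handed in, with the robot touching nothing.
It also fails if it takes over 45 s, if anything falls off the work surface, if the arm or the gripper's body presses on something with over 40 N, if the wrist force passes 120 N, or if a joint passes its speed limit or range.

ROBOT

A 6-joint arm with a two-finger parallel gripper is mounted at the origin on a cart in front of the work surface, level with it; the furniture and walls round the work are solid. World frame = base frame: x ahead of the robot, y to its left, z up, the work surface at z = 0. Lengths are in mm, angles in rad, forces in N, time in s.
With the tool pointing down it reaches from about 275 to 750 mm from the base axis. Payload 10.2 kg.
Tool frame: the origin (TCP) lies at the very end of the fingers, on their centre line; the grasp point (between the pads) lies robot.grip_depth behind it (robot.grip_depth is the distance from the TCP to the grasp point, in mm); z points along the fingers, y is the line along which they close (so a half turn about z gives the same grasp; the last joint's range is limited). The gripper opens to 85 mm and grips with 20 to 120 N. Pads are 22 mm wide; open, the fingers measure 114 mm over their backs; the gripper's body (76 mm by 85 mm) begins 54 mm behind the grasp point. The pads swing forward as they close: fully open they stand 13 mm farther back than shut.
Start: joints at [0.924, 0.313, 1.498, -0, 1.331, -0.223], TCP at [215.907, 478.555, 231.294] pointing down, gripper open.
Joint ranges: [-2.94, 2.94], [-0.97, 2.17], [0.19, 2.56], [-1.23, 4.37], [0.02, 3.11], [-2.88, 2.88]. Speed limits (rad/s): [2.39, 2.39, 3.01, 3.14, 3.14, 3.14].

INTERFACE

Orientations are given as a unit quaternion [x, y, z, w].
In Python, from station import sensors, grab_frame, camera_info, job, finder, robot gives the robot as it stands.
- The arm moves only by the tool drive_tool, never from a script. Its argument "plan" is one flat list of numbers, 5 for each row, row after row: the opening in per cent of the stroke, from 0 (shut) to 100 (fully open), then the shift along the tool's x, y, z in m, then the turn about the tool's z in units of 5 degrees (1.0 is 5 degrees). In form: [grip, x, y, z, turn, grip, x, y, z, turn, ...]. A call has 1 to 10 rows; each row is the pose to reach, as a shift and turn from the pose commanded when the call began, along the tool's axes at that moment; what a row does not reach only later rows make up. A row lasts 1/10 s, in which the tool goes at most 50 mm and 8.59 degrees, less where a joint would pass 70% of its speed; a pose out of reach is approached as far as the arm can. A call with a gripper value outside its range is refused whole. The fingers move at their own pace and stop on an object; "force" is the grip in N (left out, the last holds). Time passes only in rows, so rows that repeat a pose let the fingers close. It gives the time, the measured TCP pose, the force, the opening and the grip force at its end, in the units of the state.
- sensors.read_state(): the state, without advancing time (a new reading comes with each control period).
- grab_frame(name): name is "side" or "top"; returns the picture (420x560x3 uint8, blue, green, red); there is no depth.
- camera_info(name): a dict with "fovy" (degrees; the focal length in pixels is half the picture's height over the tangent of half this angle, whatever the lens; pixels are square), "cx", "cy" (the principal point, pixels), "k1" (the pictures are not rectified: a ray, as slopes to the right and down, at radius r is drawn at 1 + k1 r^2 times it, then the intrinsics apply), "position" and "rotation" of the camera in the world. Camera axes: x right, y up, looking along -z (the intrinsics and any distortion apply to the point x, -y, -z); pixel columns grow to the right and rows downward; lengths in mm; the calibration is good to about 2 mm. A picture is of the moment at which its call begins. camera_info takes no time and is no camera call.
- job.sign_off(): hands the job in; it is judged then, once.
Trained networks look in the newest picture that a camera, given by its name, has taken for a name from the list of things; names that differ only in an ending like _2 or _b are one class to them, and where a whole thing is asked for, a point or a joint stands for the part that bears it (a point fixed in the world has none). Each returns a list of dicts, best first, with "confidence" (0 to 1); they miss things now and then, are a little off and sometimes report something else, mostly with a low value. They report only what shows in the picture. A call takes as long as a camera call.
- finder.spot_in(label, camera): "bbox" ([left, top, width, height] in pixels, round what is visible of it).
- finder.masks_of(label, camera): "mask" (420x560 bool, what is visible of it) and "bbox" ([left, top, width, height] in pixels, round what is visible of it).
The state is a dict: "time_s": time; "joint_pos": joint angles; "qvel": joint speeds; "joint_efforts": joint torques, N m; "tcp_pos": TCP position; "tool_rot": TCP orientation; "contact_force": force on the tool from outside, world axes, zero at the start; "wrist_torque": the same for the moment, N m; "opening": opening from 0.0 (shut) to 1.0 (fully open); "grip_force": force on a finger pad.
Only numpy, scipy, OpenCV 4.12 (cv2) and the standard library are available. Lean on these libraries where they do the work, as an engineer would, in place of code of your own. Each camera call takes 0.05 s, during which the arm holds its last target. There are 200 camera calls.

## Working session

There is one attempt and no reset: what is moved stays moved. The work goes in short steps, Python scripts to look and compute and a tool call to move; the robot and the scene stay as the last step left them, time stands still between calls to the robot, and variables do not carry over. Pictures are saved under pics/ and viewed, at most 10 in all, crops included, and the job is handed in when it is done.

Besides the shell and the picture viewer there is one more tool, called after "Emit:" by a JSON object that holds its "method" and its "body", one argument or row to a line. drive_tool: Moves the arm, as the interface text tells. Its arguments: {"type":"object","properties":{"plan":{"type":"array"},"force":{"type":"number"}},"required":["plan"]}

```bash
ls; mkdir -p pics; cat > h.py <<'E'
import numpy as np,cv2
from station import sensors, grab_frame, camera_info, job, finder, robot
def ray(cam,u,v):
    c=camera_info(cam);f=210/np.tan(np.radians(c["fovy"])/2)
    d=np.array([(u-c["cx"])/f,(v-c["cy"])/f]);s=d.copy()
    for _ in range(20): s=d/(1+c["k1"]*(s@s))
    return np.array(c["position"],float),np.array(c["rotation"],float).reshape(3,3)@np.array([s[0],-s[1],-1])
def onz(cam,u,v,z):
    p,d=ray(cam,u,v);return p+d*(z-p[2])/d[2]
E
python3 - <<'E'
from h import *
print(robot.grip_depth)
for c in("side","top"):
    print(camera_info(c))
    cv2.imwrite(f"pics/{c}1.png",grab_frame(c))
    for n in("blue_bowl_center","orange_bowl_center","board_top"):
        for m in finder.masks_of(n,c)[:2]: 
            ys,xs=np.nonzero(m["mask"]);u,v=xs.mean(),ys.mean()
            print(c,n,m["confidence"],m["bbox"],u,v,onz(c,u,v,18 if n[1]=='o' else 30).round())
print(sensors.read_state())
E
```

```text
pics
18.700000000000003
{'fovy': 49.02710090017746, 'cx': 274.38607252931484, 'cy': 211.60607876174657, 'k1': -0.08126916934118451, 'position': array([ 195.00542047, -846.36316354,  499.31843253]), 'rotation': array([ 0.52048815, -0.09823786, -0.13930404,  0.83668142])}Traceback (most recent call last):
  File "<stdin>", line 9, in <module>
  File "h.py", line 9, in onz
    p,d=ray(cam,u,v);return p+d*(z-p[2])/d[2]
        ~~~^^^^^^^^^
  File "h.py", line 7, in ray
    return np.array(c["position"],float),np.array(c["rotation"],float).reshape(3,3)@np.array([s[0],-s[1],-1])
                                         ~~~~~~~~~~~~~~~~~~~~~~~~~~~~~~~~~~~~~^^^^^
ValueError: cannot reshape array of size 4 into shape (3,3)
```

```bash
sed -i 's/np.array(c\["rotation"\],float).reshape(3,3)@np.array(\(.*\))$/R.from_quat(c["rotation"]).apply(\1)/; 1a from scipy.spatial.transform import Rotation as R' h.py
python3 - <<'E'
from h import *
for c in("side","top"):
    print(camera_info(c))
    cv2.imwrite(f"pics/{c}1.png",grab_frame(c))
    for n in("blue_bowl_center","orange_bowl_center","board_top"):
        for m in finder.masks_of(n,c)[:2]: 
            ys,xs=np.nonzero(m["mask"]);u,v=xs.mean(),ys.mean()
            print(c,n,m["confidence"],m["bbox"],u.round(1),v.round(1),onz(c,u,v,18 if n[1]=='o' and n[0]=='b' else 30).round())
print(sensors.read_state())
E
```

```text
{'fovy': 49.02710090017746, 'cx': 274.38607252931484, 'cy': 211.60607876174657, 'k1': -0.08126916934118451, 'position': array([ 195.00542047, -846.36316354,  499.31843253]), 'rotation': array([ 0.52048815, -0.09823786, -0.13930404,  0.83668142])}
side blue_bowl_center 0.96 [218.4, 173.0, 24.4, 21.6] 231.2 184.9 [471. 240.  30.]
side orange_bowl_center 0.91 [331.3, 290.2, 42.3, 42.9] 351.2 312.7 [ 520. -332.   30.]
side board_top 0.87 [234.2, 211.0, 110.9, 55.8] 288.8 235.7 [524. -42.  18.]
{'fovy': 56.502465834756606, 'cx': 280.9219920461922, 'cy': 212.46017272838805, 'k1': -0.015135018814939342, 'position': array([ 301.91159324,   -7.5771213 , 1124.18560879]), 'rotation': array([ 0.07050082, -0.05578433, -0.69563549,  0.7127475 ])}
top blue_bowl_center 0.94 [186.7, 207.0, 19.5, 20.7] 196.4 217.9 [478. 259.  30.]
top orange_bowl_center 0.98 [386.2, 195.2, 25.5, 23.2] 399.0 206.3 [ 525. -317.   30.]
top board_top 0.9 [266.7, 161.5, 63.1, 81.1] 296.6 201.6 [535. -26.  18.]
{'time_s': 0.5, 'joint_pos': array([ 9.23584467e-01,  3.12896865e-01,  1.49775652e+00, -6.16224203e-06,
        1.33097201e+00, -2.23387428e-01]), 'qvel': array([-0.00016815,  0.00016496, -0.00019448, -0.0004301 , -0.00240556,
       -0.00153123]), 'joint_efforts': array([-1.76456917e-03, -4.11936879e+01, -2.59768242e+01, -2.13417047e-04,
        7.96211225e-04, -1.64556987e-06]), 'tcp_pos': array([215.90694787, 478.53920668, 231.27448234]), 'tool_rot': array([ 2.10329008e-01,  9.77630660e-01, -1.61023480e-05, -4.18767249e-06]), 'contact_force': array([-0.18256175, -0.73062166,  0.64468686]), 'wrist_torque': array([ 0.02594518, -0.04841049, -0.00050322]), 'grip_force': 0.0, 'opening': 1.0017747883013421}
```

View pics/side1.png

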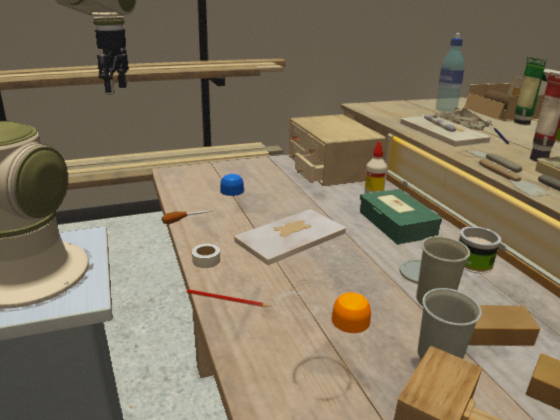

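View pics/top1.png

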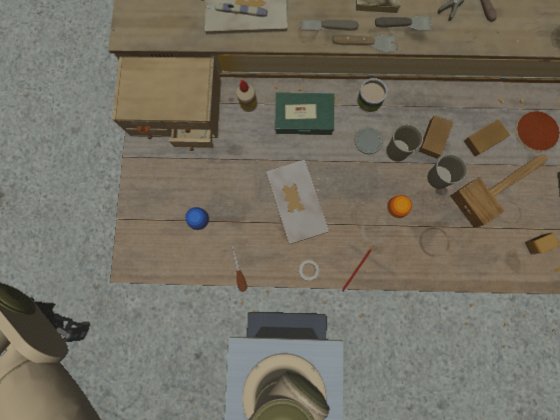

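The side view shows the blue bowl at (231,185), the board at (289,236) and the orange bowl at (351,313). The top view shows them at (196,218), (297,202) and (399,206). The two views disagree by about 15 mm, so I'll check both cameras against the known TCP.

```bash
cat >> h.py <<'E'
def proj(cam,X):
    c=camera_info(cam);f=210/np.tan(np.radians(c["fovy"])/2)
    p=R.from_quat(c["rotation"]).inv().apply(np.atleast_2d(X)-c["position"])
    s=np.c_[p[:,0]/-p[:,2],-p[:,1]/-p[:,2]];s=s*(1+c["k1"]*(s**2).sum(1))[:,None]
    return s*f+[c["cx"],c["cy"]]
def tri(pix):
    A=np.zeros((3,3));b=np.zeros(3)
    for cam,(u,v) in pix.items():
        p,d=ray(cam,u,v);d/=np.linalg.norm(d);M=np.eye(3)-np.outer(d,d);A+=M;b+=M@p
    X=np.linalg.solve(A,b);return X,{c:(proj(c,X)[0]-pix[c]).round(1) for c in pix}
E
python3 - <<'E'
from h import *
t=sensors.read_state()["tcp_pos"]
print({c:proj(c,t) for c in("side","top")})
print(R.from_quat(sensors.read_state()["tool_rot"]).as_matrix().round(3))
print(tri({"side":(231.2,184.9),"top":(196.4,217.9)}),tri({"side":(351.2,312.7),"top":(399,206.3)}))
m=finder.masks_of("board_top","top")[0]["mask"].astype(np.uint8)
r=cv2.minAreaRect(np.argwhere(m)[:,::-1].astype(np.float32));print(r)
c=cv2.boxPoints(r);print([onz("top",*p,18).round(1) for p in c])
m=finder.masks_of("board_top","side")[0]["mask"].astype(np.uint8)
h=cv2.findContours(m,0,2)[0];h=max(h,key=cv2.contourArea);print(cv2.approxPolyDP(cv2.convexHull(h),4,True)[:,0].tolist())
ims=[cv2.resize(grab_frame("side")[50:110,70:150],None,fx=6,fy=6),cv2.resize(grab_frame("top")[295:355,40:120],None,fx=6,fy=6)]
cv2.imwrite("pics/tcp.png",np.vstack(ims)[:, :480] if 0 else cv2.resize(np.hstack(ims),(800,300)))
E
```

```text
{'side': array([[117.38097854,  95.6088738 ]]), 'top': array([[ 71.31342138, 315.96192903]])}
[[-0.912  0.411 -0.   ]
 [ 0.411  0.912 -0.   ]
 [ 0.    -0.    -1.   ]]
(array([478.0846046 , 261.00881109,  20.96345014]), {'side': array([ 0.6, -0.1]), 'top': array([-0.1,  0.5])}) (array([ 527.08884192, -320.2776196 ,   19.11563742]), {'side': array([-0.,  0.]), 'top': array([ 0., -0.])})
((296.8000183105469, 201.39999389648438), (75.8946533203125, 41.74205780029297), 71.56504821777344)
[array([621.2,  68. ,  18. ]), array([663.9, -47.5,  18. ]), array([ 451.6, -118.9,   18. ]), array([411.3,  -7.1,  18. ])]
[[345, 229], [271, 263], [234, 239], [308, 210]]
```

View pics/tcp.png

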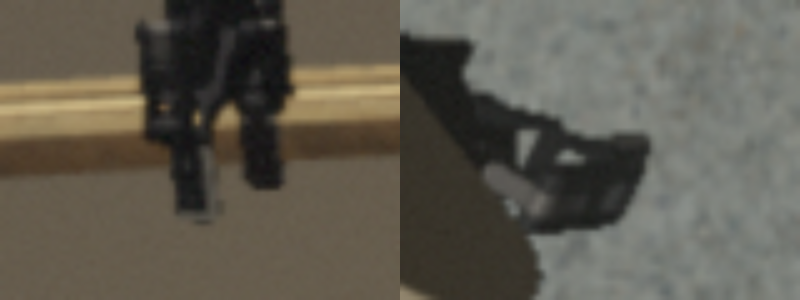

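The close-up shows the fingertips where the TCP projects (side about (116,92), top about (73,322)). Triangulation puts the blue bowl at (478,261) and the board centre at (537,−26) with its long side at about 19° yaw.

The tool can't tilt, so I'll do it this way:
1. Grip the bowl.
2. Pivot it in the pads over the board's near long edge until it lies on its side with the foot towards the board's middle.
3. Let it rock onto its foot.

First I'll go above the bowl.

Emit:
{"method": "drive_tool", "body": {
  "plan": [100,-0.328,-0.091,0.08,9.3,100,-0.328,-0.091,0.08,9.3,100,-0.328,-0.091,0.08,9.3,100,-0.328,-0.091,0.08,9.3,100,-0.328,-0.091,0.08,9.3,100,-0.328,-0.091,0.08,9.3,100,-0.328,-0.091,0.08,9.3,100,-0.328,-0.091,0.08,9.3,100,-0.328,-0.091,0.08,9.3,100,-0.328,-0.091,0.08,9.3]
}}

```text
time_s: 1.7
tcp_pos: [476.9, 261.5, 151.6]
tool_rot: [0.579, 0.816, 0.0, -0.0]
contact_force: [-0.9, 0.6, -0.0]
opening: 0.999
grip_force: 0.0
```

```bash
python3 - <<'E'
from h import *
s=sensors.read_state();print(s["tcp_pos"],R.from_quat(s["tool_rot"]).as_matrix().round(3).tolist(),s["joint_pos"],robot.grip_depth)
a=grab_frame("side");b=grab_frame("top")
for c,i in(("side",a),("top",b)):
    print(c,[(m["confidence"],m["bbox"]) for m in finder.spot_in("blue_bowl_center",c)], proj(c,s["tcp_pos"]),proj(c,[478,261,22.5]))
cv2.imwrite("pics/b.png",cv2.resize(np.hstack([a[90:220,170:300],b[140:270,130:260]]),(800,400)))
E
```

```text
[476.85228363 261.48421269 151.60496282] [[-0.33, 0.944, 0.0], [0.944, 0.33, 0.0], [0.0, 0.0, -1.0]] [ 2.85955184e-01  4.27458676e-01  1.55216008e+00  2.49379183e-04
  1.16174637e+00 -5.05803466e-02] 18.700000000000003
side [(0.77, [217.7, 172.3, 24.3, 22.1])] [[230.27705414 137.6595929 ]] [[231.75623775 184.29259909]]
top [(0.6, [189.2, 210.3, 18.4, 18.2])] [[184.17288644 210.55214736]] [[196.14447417 218.38746584]]
```

View pics/b.png

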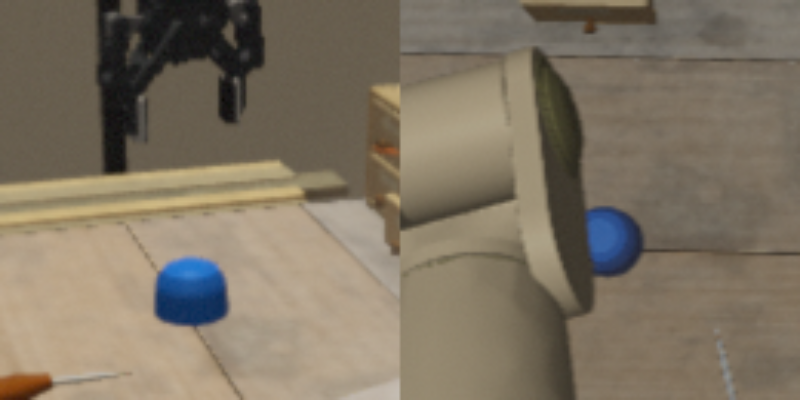

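The crop shows the fingers straddling the bowl: their middle is at column about 231 and the bowl is at 232 in the side view. I'll descend and grip.

Emit:
{"method": "drive_tool", "body": {
  "plan": [100,0,0.001,0.05,0,100,0,0.001,0.09,0,100,0,0.001,0.12,0,100,0,0.001,0.14,0,100,0,0.001,0.1485,0,100,0,0.001,0.1485,0,50,0,0.001,0.1485,0,50,0,0.001,0.1485,0,50,0,0.001,0.1485,0,50,0,0.001,0.1485,0],
  "force": 30
}}

```text
time_s: 2.9
tcp_pos: [479.4, 261.5, 4.7]
tool_rot: [0.579, 0.815, 0.001, 0.001]
contact_force: [-1.0, 0.1, 6.5]
opening: 0.733
grip_force: 31.4
```

```bash
python3 - <<'E'
from h import *
s=sensors.read_state();print(s["tcp_pos"],s["opening"],s["grip_force"],robot.grip_depth)
a=grab_frame("side")
cv2.imwrite("pics/c.png",cv2.resize(a[120:210,170:290],(800,600)))
E
```

```text
[479.38527894 261.47594488   4.72826502] 0.7330286530570362 31.40476157964258 18.700000000000003
```

View pics/c.png

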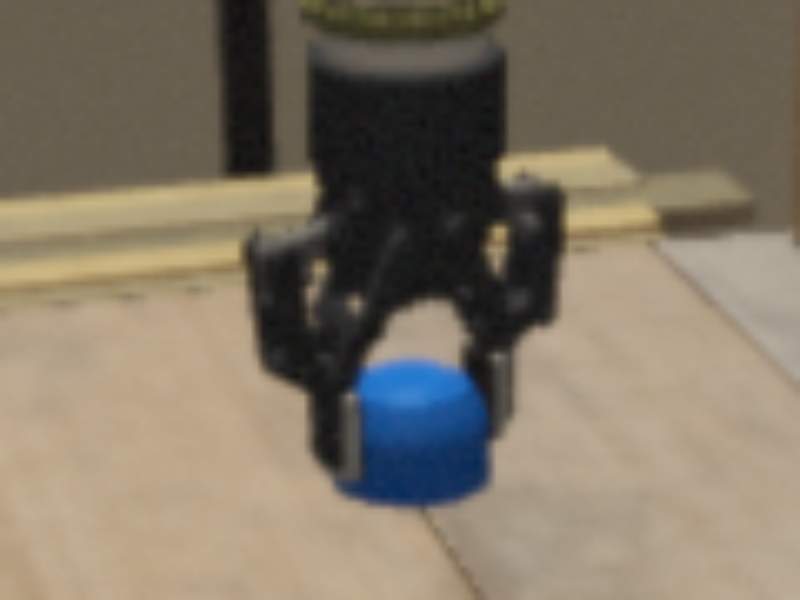

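The crop shows the bowl held between both pads with its rim just off the tip of the pads, opening 0.733. I'll lift it and carry it to in front of the board's left long edge.

Emit:
{"method": "drive_tool", "body": {
  "plan": [50,0,0,-0.02,0,50,0,0,-0.05,0,50,-0.01,-0.005,-0.07,0,50,-0.04,-0.012,-0.07,0,50,-0.075,-0.02,-0.07,0,50,-0.11,-0.03,-0.07,0,50,-0.14,-0.039,-0.07,0,50,-0.16,-0.039,-0.07,0,50,-0.16,-0.039,-0.07,0,50,-0.16,-0.039,-0.07,0]
}}

```text
time_s: 3.95
tcp_pos: [494.4, 97.3, 73.4]
tool_rot: [0.579, 0.815, 0.0, 0.0]
contact_force: [0.8, 1.3, -1.1]
opening: 0.733
grip_force: 33.8
```

```bash
python3 - <<'E'
from h import *
s=sensors.read_state();t=s["tcp_pos"];print(t,R.from_quat(s["tool_rot"]).as_matrix().round(3).tolist(),s["opening"],s["grip_force"],s["contact_force"])
a=grab_frame("side")
ms=finder.masks_of("blue_bowl_center","side");print([(m["confidence"],m["bbox"]) for m in ms])
n=np.array([.327,-.945,0]);E=np.array([517.4,31.1,18]);e=np.array([.945,.327,0])
L=proj("side",[E-112*e,E+112*e,E+120*n+112*e,E+120*n-112*e])
m=ms[0]["mask"];ys,xs=np.nonzero(m)
# bottom rim height if rim centre under the tcp
for zb in(60,70,80):
    th=np.linspace(0,6.28,90);print(zb,proj("side",np.c_[t[0]+33*np.cos(th),t[1]+33*np.sin(th),0*th+zb])[:,1].max())
print(ys.max(),xs.min(),xs.max())
cv2.polylines(a,[L.round().astype(int).reshape(-1,1,2)],True,(0,0,255),1)
cv2.imwrite("pics/d.png",cv2.resize(a[120:280,200:360],(600,600)))
E
```

```text
[494.38327707  97.29040567  73.41514122] [[-0.329, 0.944, 0.001], [0.944, 0.329, 0.0], [-0.0, 0.001, -1.0]] 0.7326962588459408 33.77150064390207 [ 0.8114918   1.27876219 -1.08875566]
[(0.98, [245.3, 168.7, 24.1, 26.7])]
60 200.3262794691527
70 196.33118338707993
80 192.30303847690203
196 246 269
```

View pics/d.png

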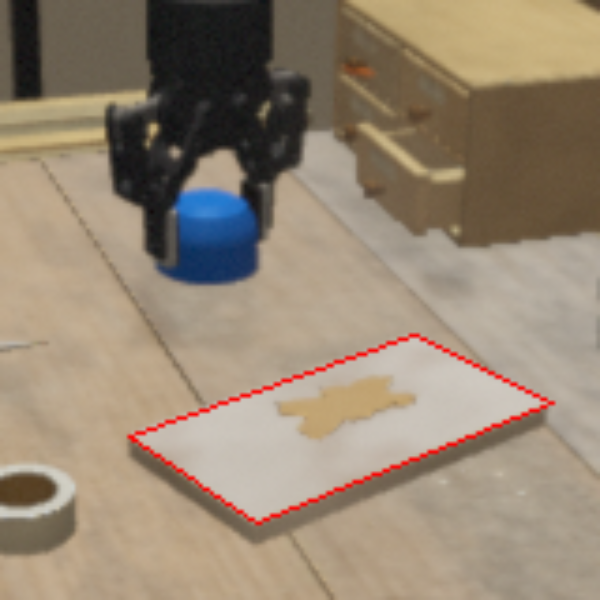

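The overlay matches the board outline well. The bowl is held upright with its rim at z ≈ 70 and its centre 70 mm outside the edge. Next I'll put the front rim just below the board's top edge and roll the bowl over it by about 45°.

Emit:
{"method": "drive_tool", "body": {
  "plan": [50,-0.02,0,0.033,0,50,-0.028,0,0.056,0,50,-0.034,0,0.056,0,50,-0.039,0,0.056,0,50,-0.043,0,0.05,0,50,-0.048,0,0.0456,0,50,-0.054,0,0.0424,0,50,-0.06,0,0.0403,0,50,-0.063,0,0.04,0,50,-0.063,0,0.04,0],
  "force": 25
}}

```text
time_s: 5.05
tcp_pos: [514.2, 38.8, 34.9]
tool_rot: [0.579, 0.815, 0.0, -0.001]
contact_force: [-9.2, 5.2, 10.6]
opening: 0.724
grip_force: 24.5
```

```bash
python3 - <<'E'
from h import *
s=sensors.read_state();print(s["tcp_pos"],s["opening"],s["grip_force"],s["contact_force"])
a=grab_frame("side");cv2.imwrite("pics/e.png",cv2.resize(a[150:270,210:330],(600,600),interpolation=cv2.INTER_CUBIC))
E
```

```text
[514.23681775  38.77819084  34.91227774] 0.7241232276213799 24.506826976312368 [-9.21827993  5.20322907 10.59238362]
```

View pics/e.png

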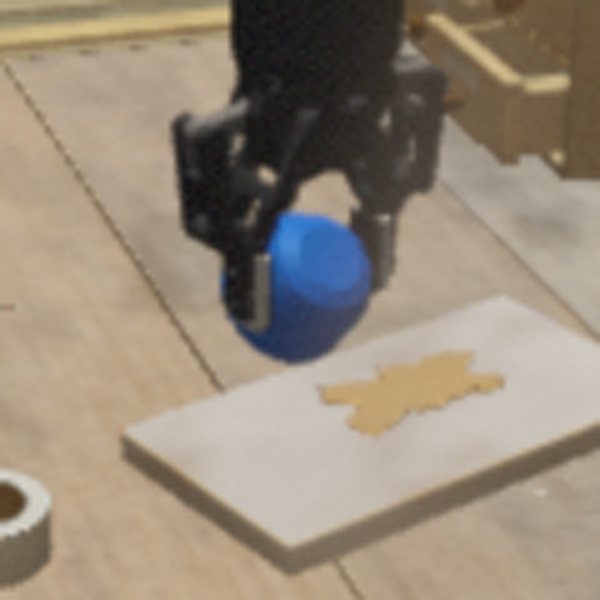

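The bowl has pivoted about 45° with its foot facing the board. I'll continue to 90° and lay it on the board.

Emit:
{"method": "drive_tool", "body": {
  "plan": [50,-0.005,0,-0.0005,0,50,-0.01,0,-0.0005,0,50,-0.015,0,0.0005,0,50,-0.02,0,0.0015,0,50,-0.025,0,0.0035,0,50,-0.029,0,0.005,0,50,-0.031,0,0.0065,0,50,-0.033,0,0.007,0,50,-0.033,0,0.007,0]
}}

```text
time_s: 6.0
tcp_pos: [526.5, 6.6, 28.3]
tool_rot: [0.579, 0.815, 0.0, 0.001]
contact_force: [-3.6, -0.7, 9.4]
opening: 0.714
grip_force: 24.9
```

```bash
python3 - <<'E'
from h import *
s=sensors.read_state();t=s["tcp_pos"];print(t,s["opening"],s["grip_force"],s["contact_force"],np.dot(t[:2]-[517.4,31.1],[.327,-.945]))
a=grab_frame("side");cv2.imwrite("pics/f.png",cv2.resize(a[150:270,210:330],(600,600),interpolation=cv2.INTER_CUBIC))
E
```

```text
[526.54301311   6.57855968  28.26725092] 0.7137093897627896 24.945335437434792 [-3.60915207 -0.67182661  9.43648723] 26.162526386073576
```

View pics/f.png

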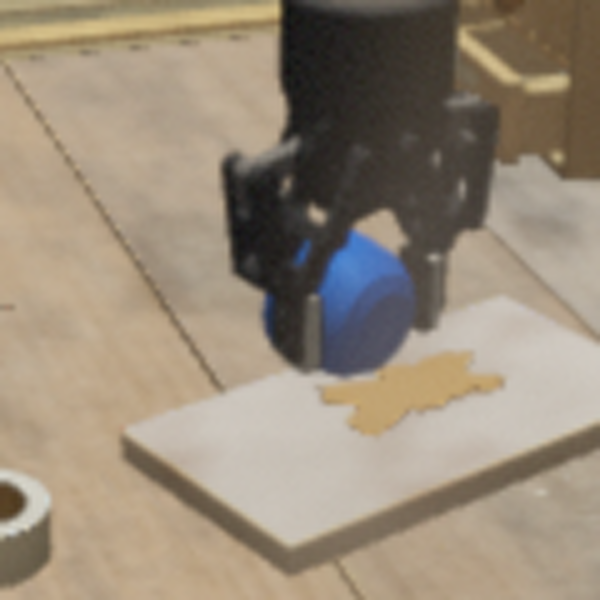

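The bowl now lies on its side on the board, 26 mm inside the edge, with its foot facing the middle. I'll release it gently so it rocks onto its foot.

Emit:
{"method": "drive_tool", "body": {
  "plan": [50,0,0,-0.001,0,73,0,0,-0.001,0,75,0,0,-0.001,0,78,0,0,-0.001,0,84,0,0,-0.001,0,100,0,0,-0.001,0,100,0,0,-0.001,0,100,0,0,-0.001,0,100,0,0,-0.001,0,100,0,0,-0.001,0]
}}

```text
time_s: 7.05
tcp_pos: [525.8, 6.5, 26.8]
tool_rot: [0.579, 0.815, -0.0, -0.0]
contact_force: [0.4, 0.3, 0.1]
opening: 1.001
grip_force: 0.0
```

```bash
python3 - <<'E'
from h import *
s=sensors.read_state();t=s["tcp_pos"];print(t,s["opening"],s["contact_force"])
a=grab_frame("side");print([(m["confidence"],m["bbox"]) for m in finder.spot_in("blue_bowl_center","side")])
cv2.imwrite("pics/g.png",cv2.resize(a[150:270,210:330],(600,600),interpolation=cv2.INTER_CUBIC))
E
```

```text
[525.84306903   6.47116686  26.77526533] 1.0012674019599044 [0.38628869 0.30158083 0.05897362]
[(0.66, [275.9, 204.8, 26.3, 29.3])]
```

View pics/g.png

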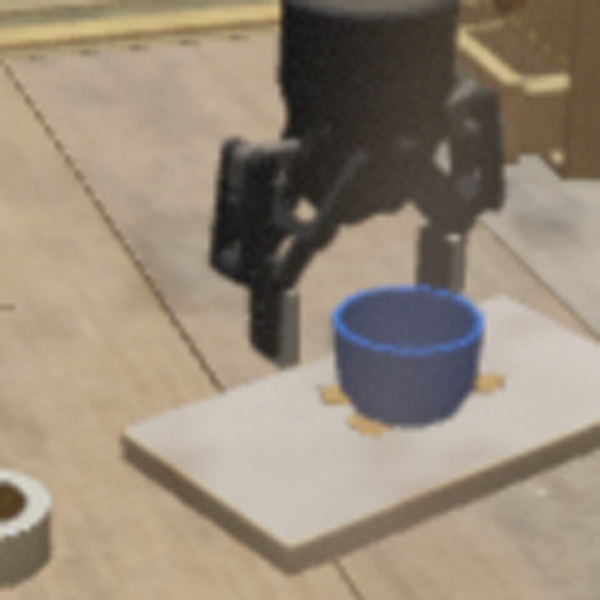

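The bowl stands mouth-up in the middle of the board. I'll back the open fingers away from it first, then up.

Emit:
{"method": "drive_tool", "body": {
  "plan": [100,0.01,0,-0.005,0,100,0.03,0,-0.015,0,100,0.05,0,-0.04,0,100,0.06,0,-0.08,0,100,0.06,0,-0.12,0,100,0.06,0,-0.15,0,100,0.06,0,-0.15,0,100,0.06,0,-0.15,0,100,0.06,0,-0.15,0,100,0.06,0,-0.15,0]
}}

```text
time_s: 8.15
tcp_pos: [505.5, 63.3, 175.7]
tool_rot: [0.579, 0.815, -0.001, -0.001]
contact_force: [0.9, -0.7, -0.4]
opening: 0.998
grip_force: 0.0
```

```bash
python3 - <<'E'
from h import *
a=grab_frame("side");print(sensors.read_state()["tcp_pos"],[(m["confidence"],m["bbox"]) for m in finder.spot_in("blue_bowl_center","side")])
cv2.imwrite("pics/h.png",a)
E
```

```text
[505.66196658  63.22546909 175.83727542] []
```

View pics/h.png

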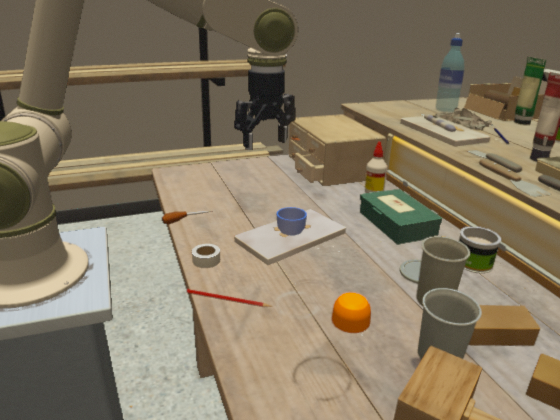

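The bowl stands mouth-up mid-board at (291,222), the orange bowl is still at (351,312), and the gripper is clear.

```bash
python3 -c "
from station import job
print(job.sign_off())"
```

```text
the job is handed in; nothing more can be done
None
```

The blue bowl is standing mouth-up near the middle of the white board, the orange bowl was not touched, and the job is handed in at about 8 s on the robot's clock (no verdict was returned).

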